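Tamp the hardwood offcuts level in their bin

TASK

In each of the two cells of the offcut bin one wooden block sticks up above the others: take the tamper by its leaning grip and press the blocks down in both cells, in either order, until every block lies flat on the cell's floor, all level. Touch the blocks with the tamper only, not with the gripper. Then stand the tamper upright, centred on its black mat again, let go of it, and leave everything else on the bench where it is.

Things in the scene. Friction and masses are not known exactly. Their poses are not given: they have to be found in the camera images.
- bin: Fixed plywood offcut bin, open on top, 106 (x) x 160 (y) x 58 high, walls and floor 6 thick; origin at the centre of its underside, x axis roughly away from the robot. A divider along y splits it into two cells, each 44 wide (x) and 148 long (y) inside: centred on x = -25 mm (near cell) and x = +25 mm (far cell). Inner floor 6 above the table, rim 58.
- near_cell (a point): Centre of the floor of the cell nearer the robot; axes as the bin's.
- far_cell (a point): Centre of the floor of the cell farther from the robot; axes as the bin's.
- lamp (a point): Middle of the underside of the fixed LED lamp bar above the bin: bar 38 (x) x 290 (y) x 20, underside 317 above the table, over x = +18 of the bin, on two 14 mm posts at x = +18, y = -125 and +125. A gripper pointing straight down has little or no room beside it; one that leans 35 degrees back towards the robot, coming in low from the robot's side, has.
- mat: Black rubber mat, fixed to the table, 100 (x) x 120 (y) x 5 thick, on which the tamper stands; origin at the centre of its underside, axes nearly as the tamper's at the start. It may lie left or right of the bin.
- tamper: Hand tamper, about 0.35 kg, standing on the mat. A flat steel foot 34 (x) x 90 (y) x 10 thick, origin at the centre of the foot's underside, z up; a 12 mm neck rises at x = +10 to 52 mm; on it a straight wooden grip, 24 x 24 mm in section and 75 long, that leans 35 degrees from vertical towards the tamper's -x (towards the robot as it stands). Two of the grip's flat sides face +y and -y.
- tamper_grip (a point): Middle of the tamper's wooden grip (on its axis): 15.8 mm to -x and 88.9 mm above the tamper's origin.
- near_a: Waxed, slippery hardwood block, 38 (x, across the cell) x 34 (y) x 34 high, 40 g, its two top edges along x bevelled 9 mm; origin at its centre (23 above the table when flat in the bin); lying flat near the -y end of the near cell.
- near_b: Waxed, slippery hardwood block, 38 (x, across the cell) x 34 (y) x 34 high, 40 g, its two top edges along x bevelled 9 mm; origin at its centre (23 above the table when flat in the bin); lying flat, 57 mm from near_a towards the cell's middle, leaving a 23 mm gap that is too narrow for a block.
- near_c: Waxed, slippery hardwood block, 38 (x, across the cell) x 34 (y) x 34 high, 40 g, its two top edges along x bevelled 9 mm; origin at its centre (23 above the table when flat in the bin); lying flat near the other end of the cell; four blocks fill a cell's length with 12 mm to spare.
- near_top: Waxed, slippery hardwood block, 38 (x, across the cell) x 34 (y) x 34 high, 40 g, its two top edges along x bevelled 9 mm; origin at its centre (23 above the table when flat in the bin); perched over the gap between near_a and near_b, 31 mm higher than the others, above the rim; pressed straight down with a few newtons it wedges them apart and drops between them.
- far_a: Waxed, slippery hardwood block, 38 (x, across the cell) x 34 (y) x 34 high, 40 g, its two top edges along x bevelled 9 mm; origin at its centre (23 above the table when flat in the bin); lying flat near the +y end of the far cell.
- far_b: Waxed, slippery hardwood block, 38 (x, across the cell) x 34 (y) x 34 high, 40 g, its two top edges along x bevelled 9 mm; origin at its centre (23 above the table when flat in the bin); lying flat, 57 mm from far_a towards the cell's middle, leaving a 23 mm gap that is too narrow for a block.
- far_c: Waxed, slippery hardwood block, 38 (x, across the cell) x 34 (y) x 34 high, 40 g, its two top edges along x bevelled 9 mm; origin at its centre (23 above the table when flat in the bin); lying flat near the other end of the cell; four blocks fill a cell's length with 12 mm to spare.
- far_top: Waxed, slippery hardwood block, 38 (x, across the cell) x 34 (y) x 34 high, 40 g, its two top edges along x bevelled 9 mm; origin at its centre (23 above the table when flat in the bin); perched over the gap between far_a and far_b, 31 mm higher than the others, above the rim; pressed straight down with a few newtons it wedges them apart and drops between them.
- sander: Bystander: cork sanding block with red base, 72 x 122 x 22, on the opposite side of the bin from the mat; origin under it (loose).
- glue: Bystander: yellow glue bottle, 56 diameter, 150 high; origin under it (loose).
- jar: Bystander: amber jar, 70 diameter, 90 high; origin under it (loose).
- driver: Bystander: red screwdriver lying beyond the bin; origin under it (loose).
- tin: Bystander: flat steel tin, 50 diameter, 24 high, left of the bin; origin under it (loose).
Mind the look-alikes: they are no part of the job. What is shaped like the tamper but green or pink is not meant.

How it is judged:
On the way, in this order (a step that is already met when the one before it is completed fails the run):
1. the tamper is lifted off its mat (height (world z) of tamper above 0.05 m), for 0.1 s.
2. all eight blocks lie level in their cells (z of near_a in the frame of bin between 0.019 and 0.027 m and x of near_a in the frame of bin between -0.047 and -0.003 m and y of near_a in the frame of bin between -0.074 and 0.074 m and z of near_b in the frame of bin between 0.019 and 0.027 m and x of near_b in the frame of bin between -0.047 and -0.003 m and y of near_b in the frame of bin between -0.074 and 0.074 m and z of near_c in the frame of bin between 0.019 and 0.027 m and x of near_c in the frame of bin between -0.047 and -0.003 m and y of near_c in the frame of bin between -0.074 and 0.074 m and z of near_top in the frame of bin between 0.019 and 0.027 m and x of near_top in the frame of bin between -0.047 and -0.003 m and y of near_top in the frame of bin between -0.074 and 0.074 m and z of far_a in the frame of bin between 0.019 and 0.027 m and x of far_a in the frame of bin between 0.003 and 0.047 m and y of far_a in the frame of bin between -0.074 and 0.074 m and z of far_b in the frame of bin between 0.019 and 0.027 m and x of far_b in the frame of bin between 0.003 and 0.047 m and y of far_b in the frame of bin between -0.074 and 0.074 m and z of far_c in the frame of bin between 0.019 and 0.027 m and x of far_c in the frame of bin between 0.003 and 0.047 m and y of far_c in the frame of bin between -0.074 and 0.074 m and z of far_top in the frame of bin between 0.019 and 0.027 m and x of far_top in the frame of bin between 0.003 and 0.047 m and y of far_top in the frame of bin between -0.074 and 0.074 m), for 0.2 s.
At the end, for the whole second after the job is handed in: All eight blocks lie in their own cells with their centres 19 to 27 mm above the bin's underside (flat would be 23), and the tamper stands upright (within 0.08 rad), released and at rest on the mat, its origin within 35 mm of the mat's centre along each of the mat's axes (all of step 2 and x of tamper in the frame of mat between -0.035 and 0.035 m and y of tamper in the frame of mat between -0.035 and 0.035 m and z of tamper in the frame of mat between 0.002 and 0.009 m and angle between tamper's own z axis and vertical below 0.08 rad and linear speed of tamper below 0.02 m/s); the robot touches nothing.
It fails at once if the gripper or arm touches a block (contact force between any of the fingers, the arm and near_a above 0.5 N or contact force between any of the fingers, the arm and near_b above 0.5 N or contact force between any of the fingers, the arm and near_c above 0.5 N or contact force between any of the fingers, the arm and near_top above 0.5 N or contact force between any of the fingers, the arm and far_a above 0.5 N or contact force between any of the fingers, the arm and far_b above 0.5 N or contact force between any of the fingers, the arm and far_c above 0.5 N or contact force between any of the fingers, the arm and far_top above 0.5 N).
It fails at once if a bystander is moved more than 30 mm (distance of any of sander, glue, jar, driver, tin from where it was at the start of the episode above 0.03 m).
It also fails if it takes over 58 s, if anything falls off the work surface, if the arm or the gripper's body presses on something with over 40 N, if the wrist force passes 120 N, or if a joint passes its speed limit or range.

ROBOT

A 6-joint arm with a two-finger parallel gripper is mounted at the origin on the work surface. World frame = base frame: x ahead of the robot, y to its left, z up, the work surface at z = 0. Lengths are in m, angles in rad, forces in N, time in s.
With the tool pointing down it reaches from about 0.225 to 0.875 m from the base axis. Payload 3.4 kg.
Tool frame: the origin (TCP) lies at the very end of the fingers, on their centre line; the grasp point (between the pads) lies 19 mm behind it (grasp_offset is the distance from the TCP to the grasp point, in m); y points along the fingers, z is the direction in which the jaws open and shut, and the axes are right-handed (so a half turn about y gives the same grasp; the last joint's range is limited). The gripper opens to 85 mm and grips with 20 to 120 N. Pads are 22 mm wide; open, the fingers measure 114 mm over their backs; the gripper's body (76 mm by 85 mm) begins 54 mm behind the grasp point. The pads swing forward as they close: fully open they stand 13 mm farther back than shut.
Start: joints at [1.114, 0.276, 1.505, -0, 1.361, -0.121], TCP at [0.189, 0.543, 0.231] pointing down, gripper open.
Joint ranges: [-2.89, 2.89], [-0.75, 2.08], [0.22, 2.7], [-1.18, 4.32], [0.11, 2.71], [-2.7, 2.7]. Speed limits (rad/s): [2.57, 2.57, 3.14, 3.14, 3.14, 3.14].

INTERFACE

Orientations are given as a unit quaternion [w, x, y, z].
In Python, from rig import get_state, get_image, sign_off, grasp_offset gives the robot as it stands.
- The arm moves only by the shell command python3 -m jog 'ROWS' [FORCE]. ROWS is JSON, one flat list of numbers, 7 for each row, row after row: the closure in counts, from 0 (fully open) to 255 (shut), then the shift along the tool's x, y, z in cm, then the turn, a rotation vector about the tool's x, y, z in units of 8 degrees (1.0 is 8 degrees). In form: [jaw, tx, ty, tz, rx, ry, rz, jaw, tx, ty, tz, rx, ry, rz, ...]. A call has 1 to 12 rows; each row is the pose to reach, as a shift and turn from the pose commanded when the call began, along the tool's axes at that moment; what a row does not reach only later rows make up. A row lasts 1/8 s, in which the tool goes at most 62.5 mm and 10.7 degrees, less where a joint would pass 70% of its speed; a pose out of reach is approached as far as the arm can. A call with a gripper value outside its range is refused whole. The fingers move at their own pace and stop on an object; FORCE is the grip in N (left out, the last holds). Time passes only in rows, so rows that repeat a pose let the fingers close. It gives the time, the measured TCP pose, the force and the opening at its end, in the units of the state.
- get_state(): the state, without advancing time (a new reading comes with each control period).
- get_image(name): name is "side" or "top" or "wrist"; returns a dict with "color" (400x640x3 uint8, blue, green, red), "mtx" (3x3 intrinsics, pixels), "k1" (the pictures are not rectified: a ray, as slopes to the right and down, at radius r is drawn at 1 + k1 r^2 times it, then the intrinsics apply), "R" (3x3) and "t" (3): a world point X has camera coordinates R X + t; the wrist camera has in their place "tool_from_camera" (4x4, takes a point from camera to tool coordinates, whose origin is the TCP and whose axes are the tool frame's). Camera axes: x right, y down, z forward; pixel columns grow to the right and rows downward; lengths in m; the calibration is good to about 2 mm. A picture is of the moment at which its call begins: read the wrist's pose just before it. There is no depth.
- sign_off(): hands the job in, once; it reports no verdict.
The state is a dict: "clock": time; "qpos": joint angles; "qd": joint speeds; "effort": joint torques, N m; "position": TCP position; "ee_rot": TCP orientation; "contact_force": force on the tool from outside, world axes, zero at the start; "moment": the same for the moment, N m; "width": finger opening in m.
Only numpy, scipy, OpenCV 4.12 (cv2) and the standard library are available. Lean on these libraries where they do the work, as an engineer would, in place of code of your own. Each camera call takes 0.05 s, during which the arm holds its last target.

## Working session

There is one attempt and no reset: what is moved stays moved. The work goes in short steps, Python scripts to look and compute and a shell command to move; the robot and the scene stay as the last step left them, time stands still between calls to the robot, and variables do not carry over. Pictures are saved under pics/ and viewed, and the job is handed in when it is done.

```bash
mkdir -p pics; ls; python3 - <<'E'
from rig import get_state,get_image,grasp_offset
import cv2
print(get_state(),grasp_offset)
for n in("side","top","wrist"):
    d=get_image(n);cv2.imwrite(f"pics/{n}0.png",d["color"])
    print(n,{k:v for k,v in d.items() if k!="color"})
E
```

```text
pics
{'clock': 0.0, 'qpos': array([ 1.11399489e+00,  2.76574663e-01,  1.50612774e+00,  8.26079565e-06,
        1.36071904e+00, -1.21002333e-01]), 'qd': array([-0.00227689, -0.000238  ,  0.00036241, -0.0003937 , -0.00264661,
       -0.00112179]), 'effort': array([ 1.41999983e-03, -4.16780019e+01, -2.45799834e+01,  2.44985158e-04,
        1.11838154e-02, -2.05148922e-05]), 'position': array([0.18924226, 0.54240032, 0.23045347]), 'ee_rot': array([-0.69654405,  0.69778198, -0.11835339,  0.1179795 ]), 'contact_force': array([-0.34712963,  0.21734921,  0.40858811]), 'moment': array([0.02177244, 0.00464715, 0.01147047]), 'width': 0.0852627322171901} 0.0187
side {'mtx': array([[500.12615305,   0.        , 323.90334884],
       [  0.        , 500.12615305, 201.89849888],
       [  0.        ,   0.        ,   1.        ]]), 'k1': 0.027198523246898778, 'R': array([[ 0.98842891, -0.15104868,  0.01387739],
       [-0.09501417, -0.68786335, -0.71959456],
       [ 0.11823956,  0.70994951, -0.69425578]]), 't': array([-0.55999462,  0.175714  ,  1.21970701])}
top {'mtx': array([[386.0943886 ,   0.    
[... 228 characters left out ...]
0.0106521 , -0.12680965],
       [ 0.12666953, -0.01293625, -0.99186062]]), 't': array([-3.43099245e-05,  5.42664242e-01,  1.29954314e+00])}
wrist {'mtx': array([[344.67845102,   0.        , 314.83431907],
       [  0.        , 344.67845102, 200.37712411],
       [  0.        ,   0.        ,   1.        ]]), 'k1': -0.053974011858221795, 'tool_from_camera': array([[ 7.85917117e-04,  9.63138657e-01,  2.69004293e-01,
        -6.68829243e-02],
       [-9.94856497e-04, -2.69003490e-01,  9.63138688e-01,
        -1.42133305e-01],
       [ 9.99999196e-01, -1.02456785e-03,  7.46770304e-04,
        -4.11273084e-05],
       [ 0.00000000e+00,  0.00000000e+00,  0.00000000e+00,
         1.00000000e+00]])}
```

View pics/top0.png

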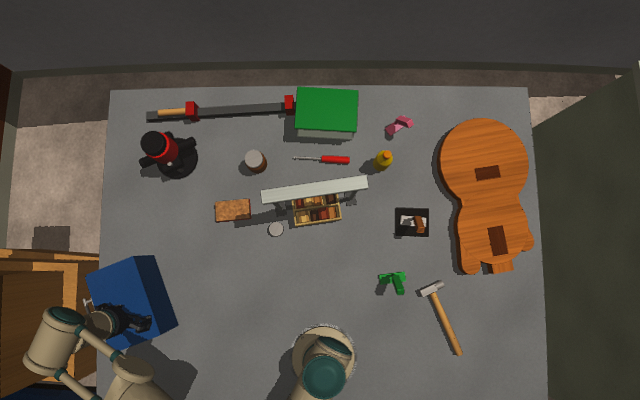

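View pics/side0.png

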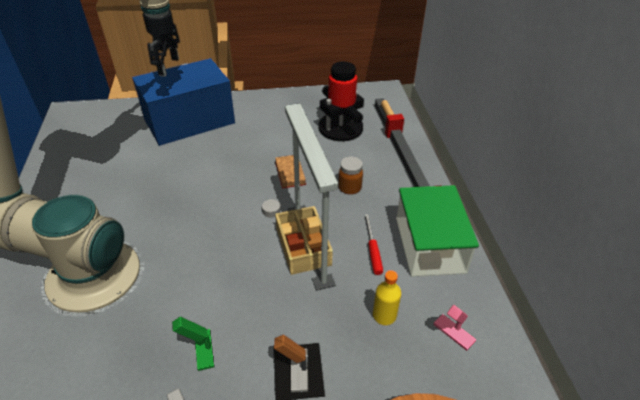

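View pics/wrist0.png

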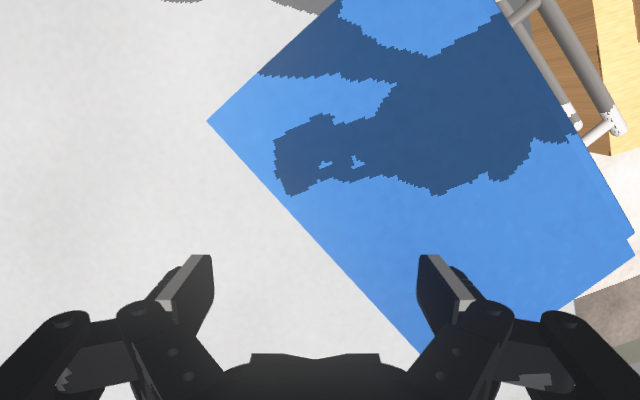

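Candidates for the tamper:
- Wooden grip with a steel foot on the black mat: top (412,222), side (292,355).
- Green look-alike: top (393,282).
- Pink look-alike: top (400,126).
- Hammer: top (440,315).

I choose the one on the black mat, and I'll check it in a close crop.

```bash
cat > h.py <<'E'
import numpy as np,cv2
from scipy.spatial.transform import Rotation as Rn
from rig import get_state,get_image
def und(d,uv):
    K=d["mtx"];D=np.array([d["k1"],0,0,0.])
    return cv2.undistortPoints(np.array(uv,float).reshape(-1,1,2),K,D).reshape(-1,2)
def rays(d,uv):
    n=und(d,uv);v=np.c_[n,np.ones(len(n))]
    return -d["R"].T@d["t"], v@d["R"]
def onz(d,uv,z):
    c,v=rays(d,uv);return c+v*((z-c[2])/v[:,2])[:,None]
def proj(d,P):
    return cv2.projectPoints(np.array(P,float).reshape(-1,1,3),cv2.Rodrigues(d["R"])[0],d["t"],d["mtx"],np.array([d["k1"],0,0,0.]))[0].reshape(-1,2)
def tri(d1,p1,d2,p2):
    c1,v1=rays(d1,[p1]);c2,v2=rays(d2,[p2])
    s=np.linalg.lstsq(np.c_[v1[0],-v2[0]],c2-c1,rcond=None)[0]
    a=c1+s[0]*v1[0];b=c2+s[1]*v2[0];return (a+b)/2,np.linalg.norm(a-b)
def wristcam():
    s=get_state();d=get_image("wrist")
    T=np.eye(4);q=s["ee_rot"];T[:3,:3]=Rn.from_quat([q[1],q[2],q[3],q[0]]).as_matrix();T[:3,3]=s["position"]
    C=T@d["tool_from_camera"];d["R"]=C[:3,:3].T;d["t"]=-C[:3,:3].T@C[:3,3];return d
def crop(d,x0,y0,x1,y1,k,name):
    im=d["color"][y0:y1,x0:x1];im=cv2.resize(im,None,fx=k,fy=k,interpolation=cv2.INTER_CUBIC);cv2.imwrite("pics/"+name,im)
E
python3 - <<'E'
from h import *
d=get_image("top");crop(d,380,195,440,250,10,"t_mat.png");crop(d,240,165,380,240,5.5,"t_bin.png")
d=get_image("side");crop(d,260,325,340,400,8,"s_mat.png");crop(d,260,195,350,295,6,"s_bin.png")
E
```

```text
(no output)
```

View pics/t_mat.png

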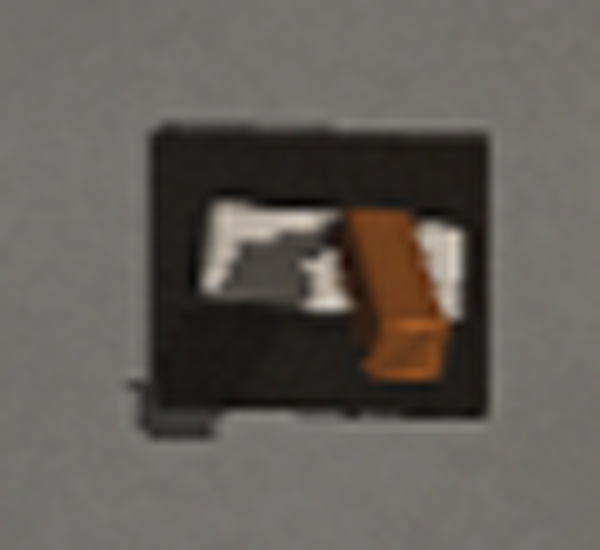

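View pics/t_bin.png

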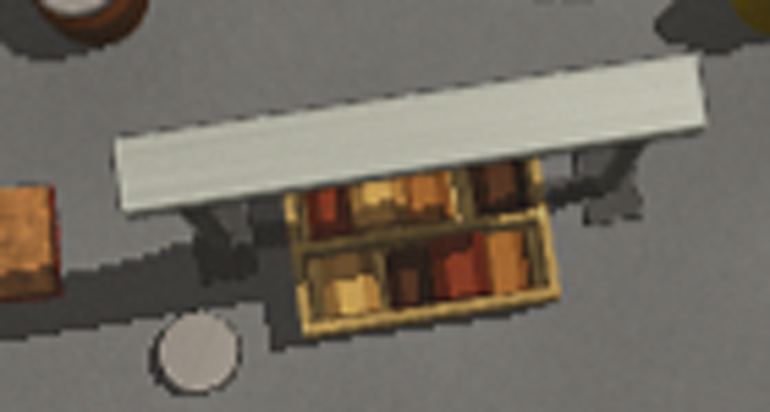

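View pics/s_mat.png

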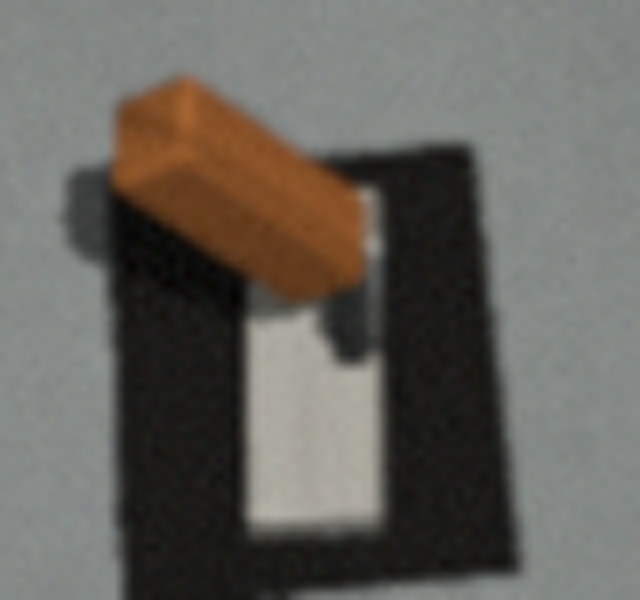

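View pics/s_bin.png

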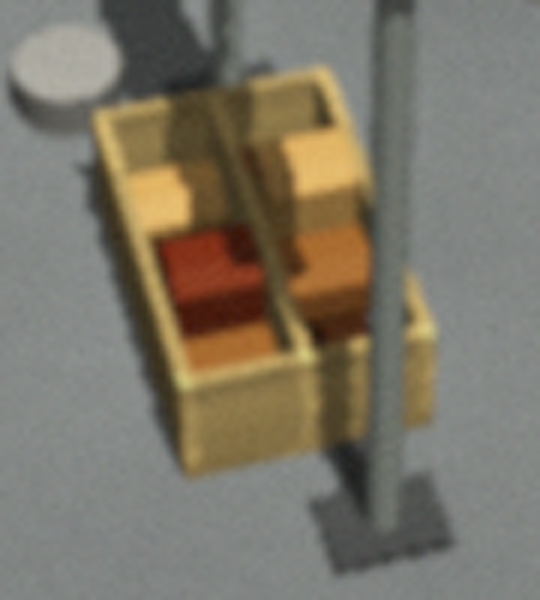

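```bash
python3 - <<'E'
from h import *
np.set_printoptions(precision=4,suppress=True)
t=get_image("top");s=get_image("side")
T=lambda L:np.array(L,float)/10+[380,195]-.45
B=lambda L:np.array(L,float)/5.5+[240,165]-.41
S=lambda L:np.array(L,float)/8+[260,325]-.44
SB=lambda L:np.array(L,float)/6+[260,195]-.42
def ang(a,b): d=(b-a)[:2];return np.degrees(np.arctan2(d[1],d[0])), np.linalg.norm(d)
m=onz(t,T([(155,128),(488,135),(488,415),(155,408)]),0.005);print("mat top view",m[:,:2],m.mean(0),[ang(m[i],m[(i+1)%4]) for i in range(4)])
f=onz(t,T([(213,202),(464,228),(459,318),(203,297)]),0.015);print("foot",f[:,:2],f.mean(0),[ang(f[i],f[(i+1)%4]) for i in range(4)])
fs=onz(s,S([(246,528),(382,525),(376,188)]),0.015);print("foot side",fs[:,:2],(fs[0]+fs[2])/2,ang(fs[0],fs[1]),ang(fs[1],fs[2]))
ms=onz(s,S([(112,170),(472,147),(520,570)]),0.005);print("mat side",ms[:,:2],(ms[0]+ms[2])/2)
# grip top end face centre
p,e=tri(t,T([(406,350)])[0],s,S([(150,133)])[0]);print("grip end",p,e)
b=onz(t,B([(302,338),(561,298)]),0.058);print("bin near rim",b,ang(b[1],b[0]))
bs=onz(s,SB([(95,115),(185,388),(437,330),(330,70)]),0.058);print("bin side rim",bs,bs.mean(0),[ang(bs[i],bs[(i+1)%4]) for i in range(4)])
l=onz(t,B([(116,140),(697,55),(706,128),(125,212)]),0.337);print("lamp",l,l.mean(0),[ang(l[i],l[(i+1)%4]) for i in range(4)])
E
```

```text
mat top view [[ 0.513  -0.2601]
 [ 0.509  -0.3796]
 [ 0.4098 -0.3752]
 [ 0.4142 -0.2567]] [ 0.4615 -0.3179  0.005 ] [(np.float64(-91.8830918924362), np.float64(0.11960675777586446)), (np.float64(177.48134233760118), np.float64(0.09933124515443653)), (np.float64(87.90462097273543), np.float64(0.11860612366624526)), (np.float64(-1.9412548777705874), np.float64(0.09888573723029015))]
foot [[ 0.4856 -0.2777]
 [ 0.4753 -0.3666]
 [ 0.4436 -0.3635]
 [ 0.4523 -0.2729]] [ 0.4642 -0.3202  0.015 ] [(np.float64(-96.62689710519342), np.float64(0.08955900119953653)), (np.float64(174.30692539242864), np.float64(0.031779036846728795)), (np.float64(84.53043603887394), np.float64(0.09094936574486019)), (np.float64(-8.08215363958442), np.float64(0.03362264694418397))]
foot side [[ 0.4424 -0.3678]
 [ 0.476  -0.372 ]
 [ 0.4862 -0.2801]] [ 0.4643 -0.324   0.015 ] (np.float64(-7.068044214588303), np.float64(0.03385241547003238)) (np.float64(83.69586707028938), np.float64(0.09249994115745844))
mat side [[ 0.417  -0.2588]
 [ 0.5141 -0.266 ]
 [ 0.5092 -0.3837]] [ 0.4631 -0.3213  0.005 ]
grip end [ 0.428  -0.3
[... 283 characters left out ...]
.058 ]] [0.5155 0.0169 0.058 ] [(np.float64(-81.71789517241525), np.float64(0.15795796925732644)), (np.float64(8.638996999350823), np.float64(0.10479512353741047)), (np.float64(98.16745964354132), np.float64(0.15569730209352053)), (np.float64(-172.59451723603163), np.float64(0.10511693372804695))]
lamp [[ 0.5293  0.1651  0.337 ]
 [ 0.5684 -0.1188  0.337 ]
 [ 0.5322 -0.1222  0.337 ]
 [ 0.494   0.1604  0.337 ]] [0.531  0.0211 0.337 ] [(np.float64(-82.1570160083169), np.float64(0.2866000491915827)), (np.float64(-174.60937389039685), np.float64(0.0363901025606322)), (np.float64(97.69238822520546), np.float64(0.2852327478436811)), (np.float64(7.539191527450771), np.float64(0.035607572467445885))]
```

```bash
cat >> h.py <<'E'
np.set_printoptions(precision=3,suppress=True)
def Rt():
    q=get_state()["ee_rot"];return Rn.from_quat([q[1],q[2],q[3],q[0]]).as_matrix()
def Rtool(yaw,sgn,lean=35):
    c=Rn.from_euler('z',yaw,degrees=True).as_matrix();L=np.radians(lean)
    y=c@[np.sin(L),0,-np.cos(L)];z=sgn*(c@[0,1,0]);return np.c_[np.cross(y,z),y,z]
def delta(p,Rg,p0=None,R0=None):
    s=get_state();R0=Rt() if R0 is None else R0;p0=s["position"] if p0 is None else p0
    return (R0.T@(np.array(p)-p0))*100, Rn.from_matrix(R0.T@Rg).as_rotvec(degrees=True)/8
E
python3 - <<'E'
from h import *
R=Rt();print(R)
for sg in(1,-1):
    print(sg,*delta([.33,-.25,.30],Rtool(-6.5,sg)))
t=get_image("top");s=get_image("side")
B=lambda L:np.array(L,float)/5.5+[240,165]-.41
SB=lambda L:np.array(L,float)/6+[260,195]-.42
# block tops
c0=np.array([.5135,.0185]);c=Rn.from_euler('z',8.1,degrees=True).as_matrix()[:2,:2]
f=lambda P:(P[:,:2]-c0)@c
for n,p,z in[("far tan",(380,193),.071),("far orange",(432,188),.04),("near red",(460,258),.071),("near orange",(510,262),.04),("near tan",(352,290),.04)]:
    print("top",n,f(onz(t,B([p]),z)))
for n,p,z in[("far tan",(322,160),.071),("far orange",(330,258),.04),("near red",(212,262),.071),("near tan",(160,195),.04)]:
    print("side",n,f(onz(s,SB([p]),z)))
E
```

```text
[[ 0.944 -0.     0.33 ]
 [-0.33  -0.     0.944]
 [-0.    -1.    -0.   ]]
1 [ 39.399  -6.865 -70.22 ] [ 0.489 -1.542 -4.358]
-1 [ 39.399  -6.865 -70.22 ] [ 6.307 19.999  0.708]
top far tan [[0.025 0.022]]
top far orange [[ 0.027 -0.011]]
top near red [[-0.022 -0.02 ]]
top near orange [[-0.026 -0.052]]
top near tan [[-0.028  0.048]]
side far tan [[0.032 0.012]]
side far orange [[ 0.028 -0.015]]
side near red [[-0.026 -0.03 ]]
side near tan [[-0.032  0.04 ]]
```

The chosen object has a wooden grip over a steel foot on the black mat, and the grip leans toward the robot (top (415,225)). That makes it the tamper. Moving across the front of the bench toward it.

```bash
python3 -m jog '[0,3.8,-0.9,-4.5,0,0,0, 0,7.7,-1.8,-9,0,0,0, 0,11.5,-2.6,-13.5,0,0,0, 0,15.4,-3.5,-18,0,0,0, 0,19.2,-4.4,-22.5,0,0,0, 0,23,-5.2,-27,0,0,0, 0,26.9,-6.1,-31.6,0,0,0, 0,30.7,-7,-36.1,0,0,0, 0,32.2,-7,-41.2,0,0,0, 0,33.6,-7,-46.4,0,0,0, 0,35,-7,-51.5,0,0,0, 0,36.5,-7,-56.7,0,0,0]'
python3 - <<'E'
from h import *
s=get_state();print(s["position"],s["qpos"])
print(*delta([.34,-.30,.27],Rtool(-6.5,1)))
E
```

```text
clock: 1.95
position: [0.3469, -0.1143, 0.3016]
ee_rot: [-0.697, 0.697, -0.118, 0.119]
contact_force: [1.5, -0.2, 0.7]
width: 0.0855
[ 0.347 -0.114  0.302] [-0.51  -0.089  1.75   0.     1.48  -1.745]
[  5.466   3.167 -17.757] [ 0.486 -1.544 -4.346]
```

```bash
python3 -m jog '[0,1.4,0.8,-4.5,0.1,-0.4,-1.1, 0,2.7,1.6,-9,0.25,-0.8,-2.2, 0,4.1,2.4,-13.4,0.4,-1.2,-3.3, 0,5.5,3.2,-17.8,0.49,-1.54,-4.35, 0,5.5,3.2,-17.8,0.49,-1.54,-4.35, 0,5.5,3.2,-17.8,0.49,-1.54,-4.35]'
python3 - <<'E'
from h import *
s=get_state();print(s["position"],s["qpos"],Rt())
d=wristcam();cv2.imwrite("pics/w1.png",d["color"])
E
```

```text
clock: 2.7
position: [0.3818, -0.2739, 0.2913]
ee_rot: [-0.659, 0.698, 0.132, 0.246]
contact_force: [0.6, 1.2, 0.2]
width: 0.0853
[ 0.382 -0.274  0.291] [-1.11  -0.151  1.955  0.498  1.044 -2.704] [[ 0.844  0.509  0.169]
 [-0.139 -0.096  0.986]
 [ 0.518 -0.855 -0.01 ]]
```

View pics/w1.png

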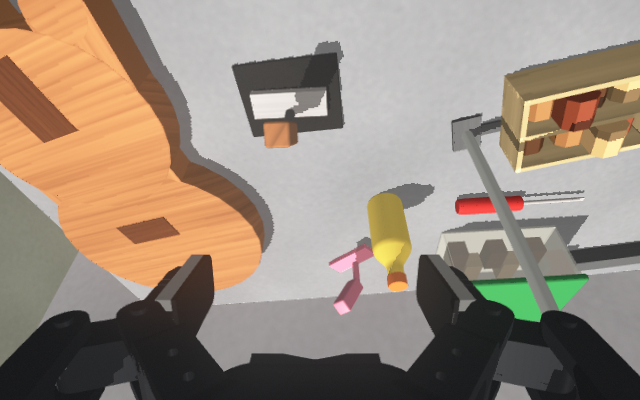

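q6 is at its limit here, so I'll take the half-turn grasp instead and rotate about tool y in the direction that unwinds q6.

```bash
python3 -m jog '[0,0,-1,0,0,1.3,0, 0,0,-2,0,0,2.6,0, 0,0,-2,0,0,3.9,0, 0,0,-2,0,0,5.2,0, 0,0,-2,0,0,6.5,0, 0,0,-2,0,0,7.8,0, 0,0,-2,0,0,9.1,0, 0,0,-2,0,0,10.4,0, 0,0,-2,0,0,11.7,0, 0,0,-2,0,0,13,0, 0,0,-2,0,0,14.3,0, 0,0,-2,0,0,15.6,0]'
python3 - <<'E'
from h import *
s=get_state();print(s["position"],s["qpos"])
Rg=Rtool(-6.5,-1,45)
g=np.array([.4484,-.3202,.0939])
for back in(.10,):
    p=g+Rg[:,1]*(.0187-back);print(p);print(*delta(p,Rg))
E
```

```text
clock: 4.25
position: [0.3721, -0.2711, 0.3085]
ee_rot: [-0.422, 0.104, -0.524, 0.733]
contact_force: [-0.7, -0.6, -0.7]
width: 0.0857
[ 0.372 -0.271  0.309] [-1.135 -0.176  1.931  0.493  1.101 -0.521]
[ 0.391 -0.314  0.151]
[ 6.451 14.825 -2.716] [0.547 6.565 1.73 ]
```

```bash
python3 -m jog '[0,1,1.8,-0.4,0.1,1.2,0.3, 0,2,3.6,-0.8,0.2,2.4,0.6, 0,3,5.4,-1.2,0.3,3.6,0.9, 0,4,7.2,-1.6,0.4,4.8,1.2, 0,5,9,-2,0.5,5.9,1.5, 0,5.8,11,-2.5,0.55,6.56,1.73, 0,5.8,11,-2.5,0.55,6.56,1.73, 0,5.8,11,-2.5,0.55,6.56,1.73]'
python3 - <<'E'
from h import *
s=get_state();print(s["position"],s["qpos"])
d=wristcam();cv2.imwrite("pics/w2.png",d["color"])
print(Rn.from_matrix(Rt().T@Rtool(-6.5,-1,45)).as_rotvec(degrees=True))
E
```

```text
clock: 5.25
position: [0.3776, -0.3084, 0.1878]
ee_rot: [-0.236, -0.305, -0.636, 0.669]
contact_force: [0.3, 0.2, 0.4]
width: 0.0856
[ 0.378 -0.308  0.188] [-1.391  0.027  2.256  1.037  0.906 -0.41 ]
[-0.074  0.427 -0.082]
```

View pics/w2.png

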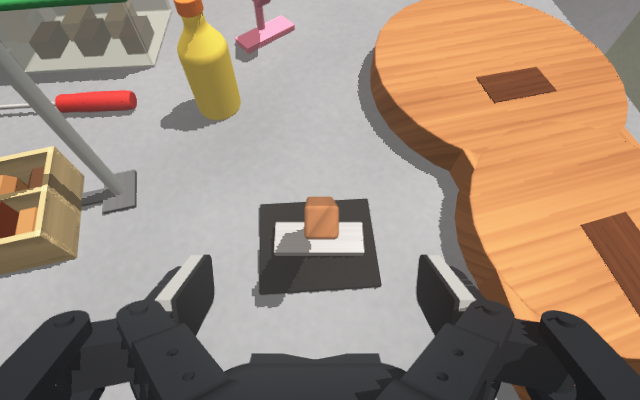

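The wrist view shows the tamper: grip end at (321,218), steel foot level between columns 274 and 364, black mat around it. I'll cross-check the position from here.

```bash
python3 - <<'E'
from h import *
d=wristcam();crop(d,245,180,395,310,5,"w2c.png")
im=d["color"].astype(int);b,g,r=im[...,0],im[...,1],im[...,2]
m=((r-b>60)&(r>120)).astype(np.uint8);m[:190]=0;m[245:]=0;m[:,:290]=0;m[:,350:]=0
ys,xs=np.nonzero(m);print("grip px",xs.min(),xs.max(),ys.min(),ys.max())
p=onz(d,[(321,203)],.12);print(p)
E
```

```text
grip px 304 337 197 237
[[ 0.445 -0.321  0.12 ]]
```

View pics/w2c.png

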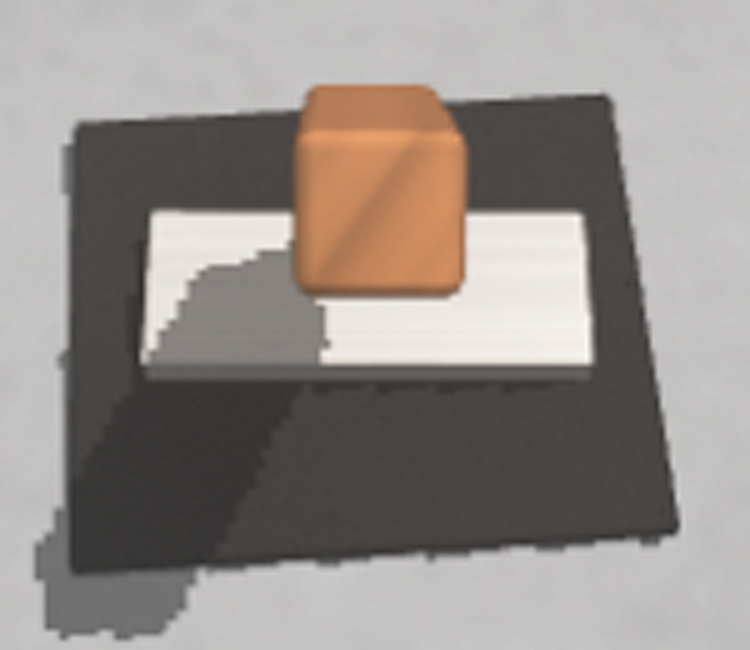

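```bash
python3 - <<'E'
from h import *
d=wristcam()
C=lambda L:np.array(L,float)/5+[245,180]-.4
f=onz(d,C([(150,210),(583,211),(594,366),(143,366)]),.015)
print("foot",f[:,:2],f.mean(0));
for i in range(4):
    v=(f[(i+1)%4]-f[i])[:2];print(np.linalg.norm(v),np.degrees(np.arctan2(v[1],v[0])))
m=onz(d,C([(78,122),(607,95),(678,534),(72,572)]),.005);print("mat",m[:,:2],m.mean(0))
for i in range(4):
    v=(m[(i+1)%4]-m[i])[:2];print(np.linalg.norm(v),np.degrees(np.arctan2(v[1],v[0])))
# end face corners: end centre height: .0939+.0375*cos35=.1246
e=onz(d,C([(382,212)]),.1246);print("grip end",e,"-> mid",e+.0375*(Rtool(-6.5,1,35)[:,1]))
yaw=-6.4
Rg=Rtool(yaw,-1,45);o=f.mean(0)[:2];c=Rn.from_euler('z',yaw,degrees=True).as_matrix()[:2,:2]
g=np.r_[o+c@[-.0158,0],.0939];print("grasp",g)
print(*delta(g+Rg[:,1]*.0187,Rg))
E
```

```text
foot [[ 0.486 -0.28 ]
 [ 0.476 -0.369]
 [ 0.442 -0.366]
 [ 0.452 -0.277]] [ 0.464 -0.323  0.015]
0.08979222344105782 -96.31606690031101
0.034073200479096954 173.6395318011925
0.08922879789405685 83.79100815734057
0.03424415553646859 -5.417250704712132
mat [[ 0.514 -0.265]
 [ 0.508 -0.382]
 [ 0.41  -0.378]
 [ 0.415 -0.26 ]] [ 0.462 -0.321  0.005]
0.11709995402748673 -92.79255624026628
0.09872293156877898 177.66231551753765
0.1176383663194205 87.35588361234518
0.09902489826614151 -2.650372964510484
grip end [[ 0.428 -0.319  0.125]] -> mid [[ 0.449 -0.322  0.094]]
grasp [ 0.448 -0.321  0.094]
[ 1.6   13.618  0.382] [-0.023  0.042 -0.011]
```

```bash
python3 -m jog '[0,1.6,3,0.4,0,0.03,0, 0,1.6,6,0.4,0,0.03,0, 0,1.6,9,0.4,0,0.03,0, 0,1.6,11.5,0.4,0,0.03,0, 0,1.6,13.6,0.4,0,0.03,0, 0,1.6,13.6,0.4,0,0.03,0]'
python3 - <<'E'
from h import *
s=get_state();print(s["position"],s["qpos"],s["contact_force"])
d=wristcam();cv2.imwrite("pics/w3.png",d["color"])
E
```

```text
clock: 6.15
position: [0.4618, -0.3222, 0.0794]
ee_rot: [-0.234, -0.307, -0.637, 0.667]
contact_force: [-0.3, 0.4, 0.1]
width: 0.0853
[ 0.462 -0.322  0.079] [-1.155  0.322  2.312  1.519  0.658 -0.815] [-0.264  0.44   0.091]
```

View pics/w3.png

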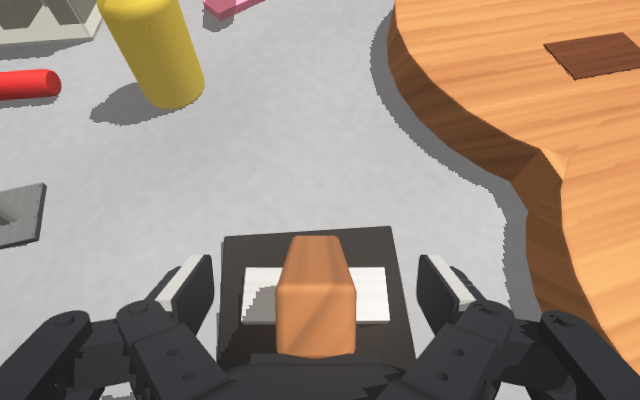

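The grip is centred between the open pads, with its end face at (316,320). Closing at 60 N.

```bash
python3 -m jog '[255,0,0,0,0,0,0, 255,0,0,0,0,0,0, 255,0,0,0,0,0,0, 255,0,0,0,0,0,0, 255,0,0,0,0,0,0, 255,0,0,0,0,0,0, 255,0,0,0,0,0,0, 255,0,0,0,0,0,0]' 80
python3 - <<'E'
from h import *
s=get_state();print(s["position"],s["contact_force"],s["moment"],s["width"],Rt())
print(Rt().T@[0,0,10])
E
```

```text
clock: 7.2
position: [0.4608, -0.3225, 0.08]
ee_rot: [-0.233, -0.308, -0.636, 0.668]
contact_force: [-4.8, 1.7, 6.4]
width: 0.0227
[ 0.461 -0.323  0.08 ] [-4.774  1.684  6.444] [-0.123  0.322  0.054] 0.0226837210394539 [[-0.701  0.703 -0.115]
 [ 0.08  -0.082 -0.993]
 [-0.708 -0.706  0.001]]
[-7.082 -7.06   0.009]
```

```bash
python3 -m jog '[255,-1,-1,0,0,0,0, 255,-3,-3,0,0,0,0, 255,-5,-5,0,0,0,0, 255,-7.1,-7.1,0,0,0,0, 255,-7.1,-7.1,0,0,0,0]'
python3 - <<'E'
from h import *
s=get_state();print(s["position"],s["contact_force"],s["moment"],s["width"],s["qpos"])
d=wristcam();cv2.imwrite("pics/w4.png",d["color"])
e=get_image("side");crop(e,200,250,360,400,4,"s4.png")
E
```

```text
clock: 7.82
position: [0.4608, -0.3232, 0.1812]
ee_rot: [-0.234, -0.307, -0.635, 0.669]
contact_force: [1.0, 0.8, -2.8]
width: 0.023
[ 0.461 -0.323  0.181] [ 0.986  0.776 -2.807] [ 0.062  0.791 -0.018] 0.022964971405974564 [-1.157  0.118  2.175  1.125  0.743 -0.306]
```

View pics/w4.png

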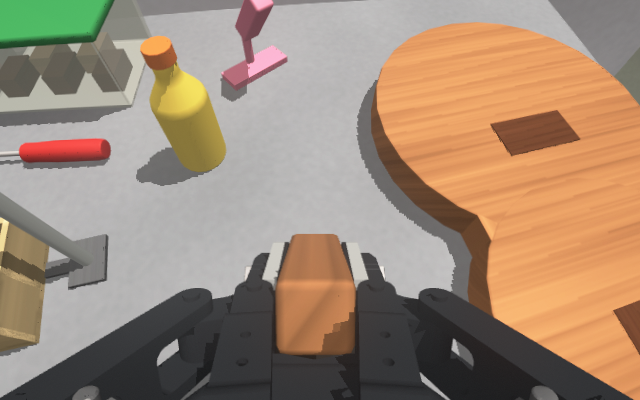

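View pics/s4.png

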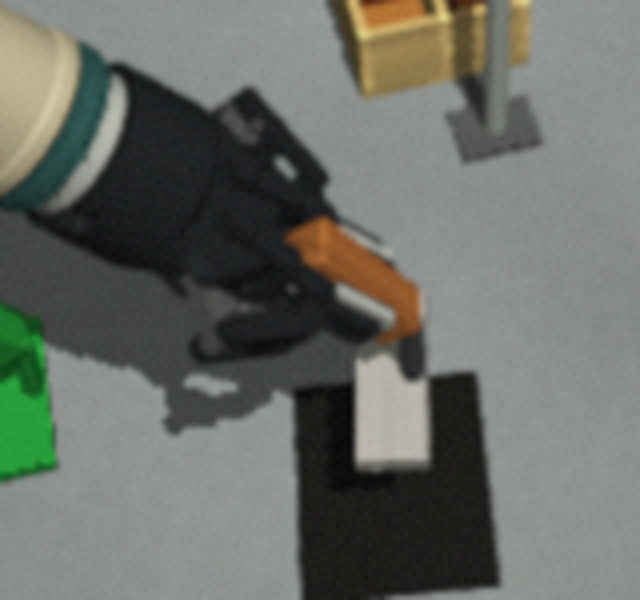

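```bash
python3 - <<'E'
from h import *
e=get_image("side")
P=onz(e,np.array([(355,468),(429,465),(424,372)])/4+[200,250]-.37,.116);print(P)
v=P[1]-P[0];print(np.linalg.norm(v),np.degrees(np.arctan2(v[1],v[0])))
# expected
c=Rn.from_euler('z',-6.4,degrees=True).as_matrix()
print(c@[.0032-.017,-.045,0]+[.4608,-.3232,.116],c@[.0032+.017,-.045,0]+[.4608,-.3232,.116])
E
```

```text
[[ 0.442 -0.37   0.116]
 [ 0.476 -0.374  0.116]
 [ 0.48  -0.326  0.116]]
0.03423245098009574 -5.838293583086651
[ 0.442 -0.366  0.116] [ 0.476 -0.37   0.116]
```

```bash
cat >> h.py <<'E'
BIN=np.array([.5130,.0190]);BYAW=8.1
def tam():  # tamper origin & yaw estimate from tool
    R=Rt();p=get_state()["position"];yaw=np.degrees(np.arctan2(-R[0,2],-R[1,2])*-1)  # z=-(−s,c)
    yaw=np.degrees(np.arctan2(R[0,2],-R[1,2]))
    c=Rn.from_euler('z',yaw,degrees=True).as_matrix()
    return p+c@[.0032,0,-.075],yaw
def togo(x,y,fz,bin=BIN,byaw=BYAW):
    o,yaw=tam();c=Rn.from_euler('z',byaw,degrees=True).as_matrix()
    w=c@[x,y,0]+[bin[0],bin[1],fz]
    R0=Rt();dR=Rn.from_euler('z',byaw-yaw,degrees=True).as_matrix()
    p=get_state()["position"];pw=w-dR@(o-p)
    return (R0.T@(pw-p))*100, Rn.from_matrix(R0.T@dR@R0).as_rotvec(degrees=True)/8, pw
E
python3 - <<'E'
from h import *
print(tam(),get_state()["position"])
for a in[(-.16,-.024,.11),(-.025,-.024,.10)]: print(*togo(*a))
R=Rt();print(R.T@[-.1,0,0]*100)
E
```

```text
(array([ 0.463, -0.322,  0.103]), np.float64(-6.556640232357672)) [ 0.46  -0.321  0.178]
[  9.312 -10.211 -27.968] [-1.293 -1.298 -0.003] [ 0.355 -0.028  0.185]
[  0.772  -0.278 -31.382] [-1.293 -1.298 -0.003] [ 0.488 -0.009  0.175]
[ 7.035 -7.015  1.142]
```

```bash
python3 -m jog '[255,2,-2,0.3,0,0,0, 255,5,-5,0.8,0,0,0, 255,7,-7.5,-2,-0.1,-0.1,0, 255,7.5,-8,-7,-0.3,-0.3,0, 255,8,-8.6,-12,-0.5,-0.5,0, 255,8.5,-9.2,-17,-0.8,-0.8,0, 255,9,-9.8,-22,-1.1,-1.1,0, 255,9.3,-10.2,-26,-1.3,-1.3,0, 255,9.3,-10.2,-28,-1.3,-1.3,0, 255,9.3,-10.2,-28,-1.3,-1.3,0]'
python3 - <<'E'
from h import *
print(tam(),get_state()["qpos"],get_state()["width"])
d=wristcam();cv2.imwrite("pics/w5.png",d["color"])
e=get_image("side");crop(e,200,150,360,300,4,"s5.png")
E
```

```text
clock: 9.22
position: [0.355, -0.0256, 0.1846]
ee_rot: [0.317, 0.222, 0.672, -0.631]
contact_force: [0.8, 0.3, -3.1]
width: 0.023
(array([ 0.358, -0.025,  0.11 ]), np.float64(8.354156329421789)) [-1.189 -0.357  2.518  0.945  1.013 -0.305] 0.022960908373116963
```

View pics/w5.png

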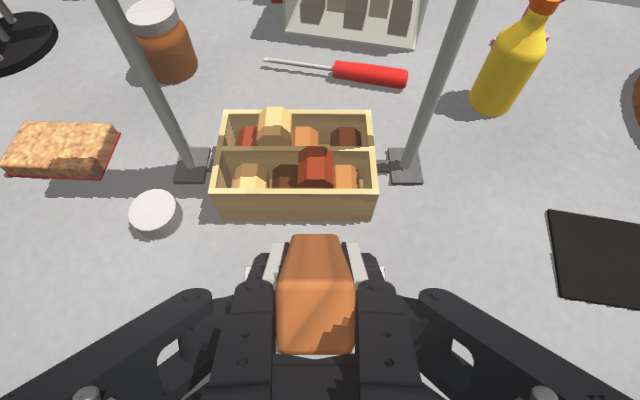

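View pics/s5.png

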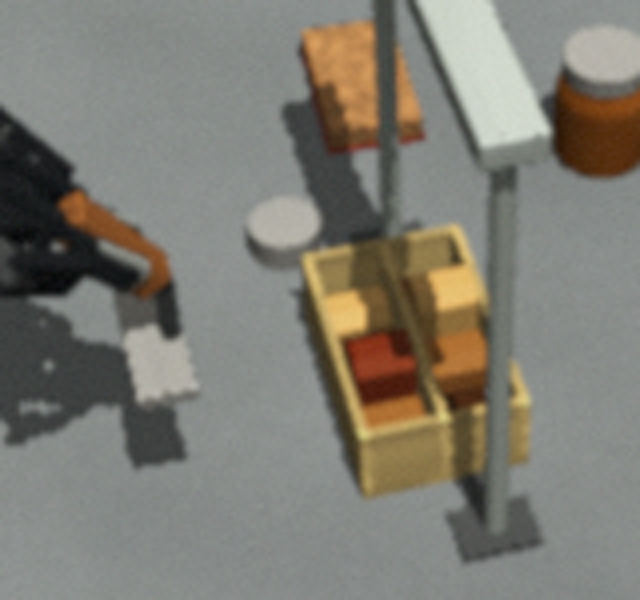

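The wrist view shows both raised blocks: near_top is the dark red one at (317,163) and far_top is the tan one at (274,122). I'll zoom in for exact rim corners.

```bash
python3 - <<'E'
from h import *
d=wristcam();crop(d,200,95,390,230,4,"w5c.png")
E
```

```text
(no output)
```

View pics/w5c.png

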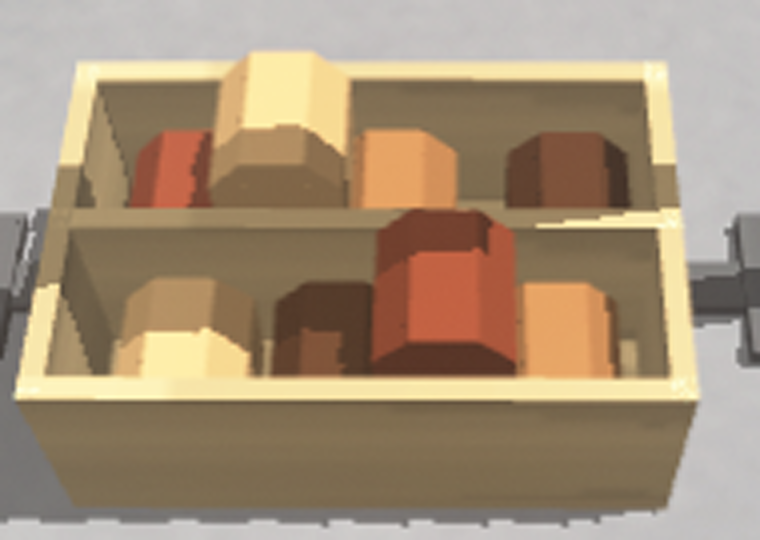

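```bash
python3 - <<'E'
from h import *
d=wristcam()
C=lambda L:np.array(L,float)/4+[200,95]-.37
m=onz(d,C([(78,62),(666,62),(699,401),(15,399)]),.058);print(m[:,:2],m.mean(0))
for i in range(4):
    v=(m[(i+1)%4]-m[i])[:2];print(np.linalg.norm(v),np.degrees(np.arctan2(v[1],v[0])))
b=m.mean(0)[:2];c=Rn.from_euler('z',8.1,degrees=True).as_matrix()[:2,:2]
f=lambda p,z:(onz(d,C(p),z)[:,:2]-b)@c
print("near top ridge edges far",f([(402,209),(488,209)],.071),"far",f([(248,51),(320,51)],.071))
print("bottom near",onz(d,C([(72,507),(667,508)]),0))
E
```

```text
[[ 0.556  0.104]
 [ 0.578 -0.055]
 [ 0.473 -0.069]
 [ 0.451  0.089]] [0.515 0.017 0.058]
0.16003416177963298 -82.14611367653872
0.10659047130639096 -172.13004315600813
0.15963618081908812 97.80976387538422
0.10646839415421057 8.084174118828686
near top ridge edges far [[-0.008 -0.01 ]
 [-0.008 -0.031]] far [[0.044 0.031]
 [0.044 0.012]]
bottom near [[ 0.451  0.09   0.   ]
 [ 0.473 -0.069  0.   ]]
```

```bash
sed -i 's/^BIN=.*/BIN=np.array([.5145,.0176]);BYAW=8.0/' h.py; python3 - <<'E'
from h import *
for a in[(-.025,-.0205,.105),(-.025,-.0205,.085)]: print(*togo(*a))
E
```

```text
[-9.143  9.997 -0.421] [ 0.005  0.005 -0.   ] [ 0.489 -0.007  0.18 ]
[-7.729 11.41  -0.422] [ 0.005  0.005 -0.   ] [ 0.489 -0.007  0.16 ]
```

```bash
python3 -m jog '[255,-3,3.3,-0.2,0,0,0, 255,-6,6.6,-0.4,0,0,0, 255,-9.1,10,-0.4,0,0,0, 255,-9.1,10,-0.4,0,0,0, 255,-7.9,11.2,-0.4,0,0,0, 255,-7.9,11.2,-0.4,0,0,0, 255,-7.9,11.2,-0.4,0,0,0]'
python3 - <<'E'
from h import *
print(tam(),get_state()["contact_force"]);print(*togo(-.025,-.0205,.085))
o,y=tam();c=Rn.from_euler('z',BYAW,degrees=True).as_matrix();print("bin coords",(o-[*BIN,0])@c)
d=wristcam();cv2.imwrite("pics/w6.png",d["color"])
e=get_image("side");crop(e,210,170,350,290,5,"s6.png")
E
```

```text
clock: 10.3
position: [0.4893, -0.0063, 0.1627]
ee_rot: [0.316, 0.224, 0.671, -0.633]
contact_force: [0.5, -0.4, -3.8]
width: 0.0227
(array([ 0.492, -0.006,  0.088]), np.float64(8.018960552971457)) [ 0.51  -0.359 -3.764]
[0.184 0.199 0.03 ] [0.002 0.002 0.   ] [ 0.489 -0.007  0.16 ]
bin coords [-0.025 -0.02   0.088]
```

View pics/w6.png

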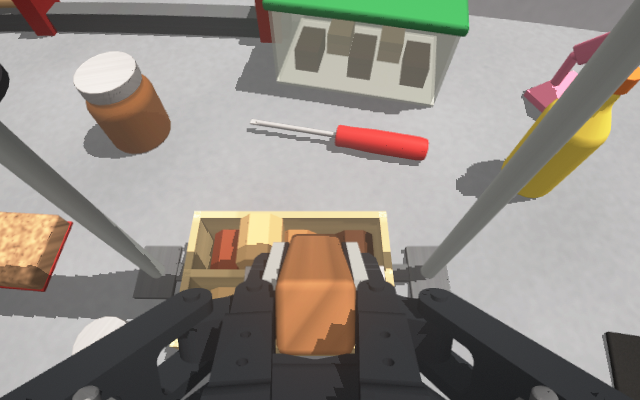

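View pics/s6.png

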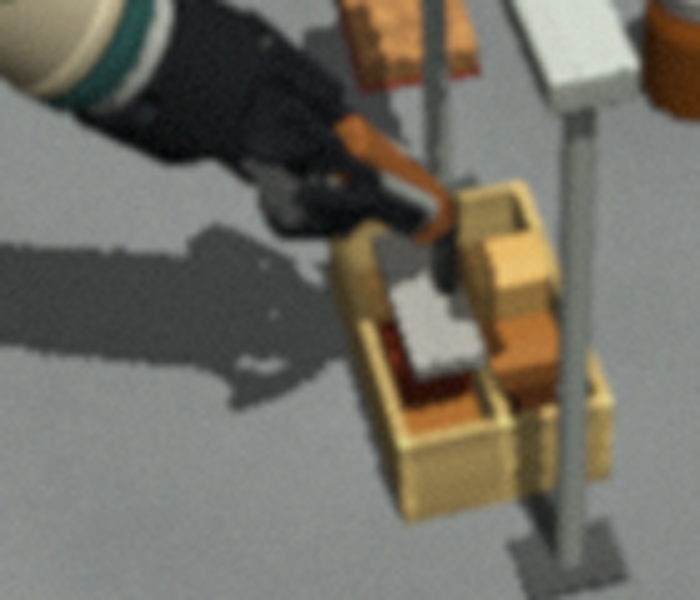

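```bash
python3 - <<'E'
from h import *
e=get_image("side")
P=onz(e,np.array([(413,377),(486,357)])/5+[210,170]-.4,.098)
b=np.array([.5155,.0169])
c=Rn.from_euler('z',8.1,degrees=True).as_matrix()[:2,:2]
print((P[:,:2]-b)@c,"expected x -.042,-.008 ; y -.0655")
E
```

```text
[[-0.045 -0.071]
 [-0.009 -0.068]] expected x -.042,-.008 ; y -.0655
```

```bash
python3 -m jog '[255,0.5,0.9,0,0,0,0, 255,1,1.2,0,0,0,0, 255,1.3,1.5,0,0,0,0, 255,1.6,1.8,0,0,0,0]'
python3 - <<'E'
from h import *
o,y=tam();c=Rn.from_euler('z',BYAW,degrees=True).as_matrix();print("bin coords",(o-[*BIN,0])@c,get_state()["contact_force"])
E
python3 -m jog '[255,0.3,0.3,0,0,0,0, 255,0.6,0.6,0,0,0,0, 255,0.8,0.8,0,0,0,0, 255,1,1,0,0,0,0]'
python3 - <<'E'
from h import *
o,y=tam();c=Rn.from_euler('z',BYAW,degrees=True).as_matrix();print("bin coords",(o-[*BIN,0])@c,get_state()["contact_force"])
E
```

```text
clock: 10.95
position: [0.4911, -0.0061, 0.1398]
ee_rot: [0.317, 0.225, 0.67, -0.633]
contact_force: [-0.7, -0.2, 0.6]
width: 0.0233
bin coords [-0.023 -0.02   0.065] [-0.677 -0.225  0.615]
clock: 11.45
position: [0.4907, -0.0057, 0.125]
ee_rot: [0.317, 0.224, 0.67, -0.633]
contact_force: [-0.4, 0.3, -3.7]
width: 0.0229
bin coords [-0.024 -0.02   0.05 ] [-0.394  0.265 -3.727]
```

```bash
python3 -m jog '[255,0.3,0.3,0,0,0,0, 255,0.6,0.6,0,0,0,0, 255,0.75,0.75,0,0,0,0, 255,0.85,0.85,0,0,0,0, 255,0.85,0.85,0,0,0,0]'
python3 - <<'E'
from h import *
o,y=tam();c=Rn.from_euler('z',BYAW,degrees=True).as_matrix();print("bin coords",(o-[*BIN,0])@c,get_state()["contact_force"])
e=get_image("side");crop(e,210,170,350,290,5,"s7.png")
E
```

```text
clock: 12.08
position: [0.4925, -0.0053, 0.115]
ee_rot: [0.319, 0.226, 0.67, -0.632]
contact_force: [-2.4, 0.1, 6.1]
width: 0.0232
bin coords [-0.022 -0.02   0.04 ] [-2.358  0.139  6.126]
```

View pics/s7.png

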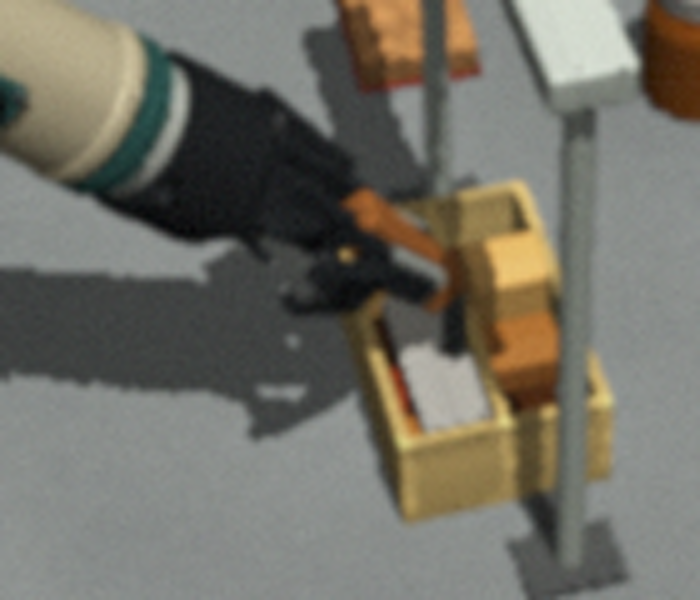

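```bash
python3 -m jog '[255,0.3,0.15,0,0,0,0, 255,0.3,0.15,0,0,0,0, 255,0.3,0.15,0,0,0,0, 255,-0.8,-0.8,0,0,0,0, 255,-2,-2,0,0,0,0, 255,-4,-4,0,0,0,0, 255,-1,-7,0,0,0,0, 255,2.5,-11,0,0,0,0, 255,2.5,-12,0,0,0,0, 255,2.5,-12,0,0,0,0]'
python3 - <<'E'
from h import *
o,y=tam();c=Rn.from_euler('z',BYAW,degrees=True).as_matrix();print("bin coords",(o-[*BIN,0])@c,get_state()["contact_force"])
d=wristcam();cv2.imwrite("pics/w8.png",d["color"]);crop(d,180,85,420,265,3.3,"w8c.png")
e=get_image("side");crop(e,210,170,350,290,5,"s8.png")
E
```

```text
clock: 13.38
position: [0.3885, -0.0206, 0.1803]
ee_rot: [0.316, 0.225, 0.669, -0.633]
contact_force: [0.1, -0.2, -3.4]
width: 0.0231
bin coords [-0.127 -0.02   0.105] [ 0.121 -0.212 -3.368]
```

View pics/w8c.png

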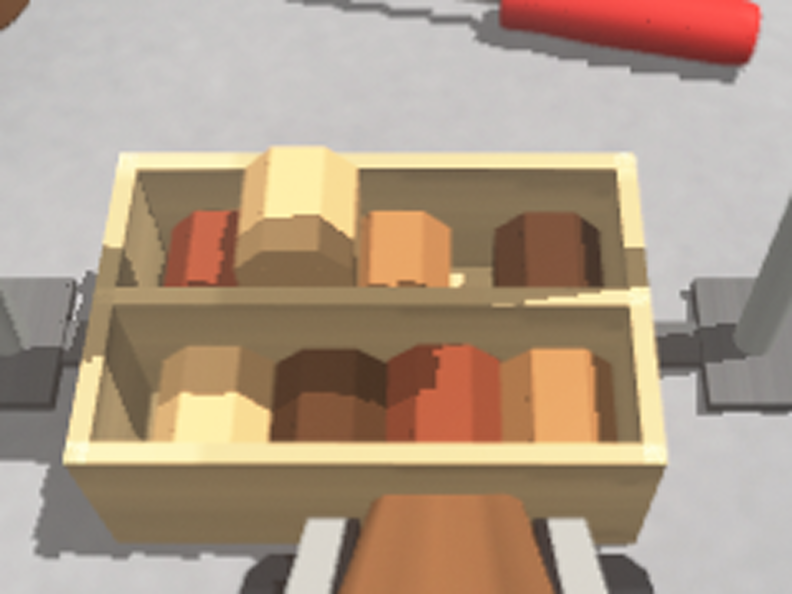

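View pics/s8.png

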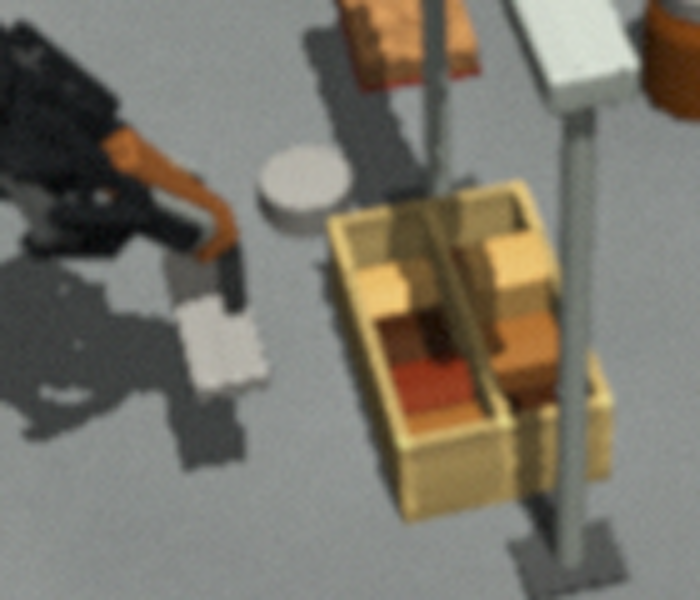

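Near cell is level: four block tops in one row at about (160–600, 348) in the crop. The far tan block still stands up. Now the far cell.

```bash
python3 - <<'E'
from h import *
for a in[(-.10,.0215,.088),(.024,.0215,.086)]: print(*togo(*a))
E
```

```text
[-0.638  3.05  -4.136] [ 0.01  0.01 -0.  ] [0.409 0.025 0.163]
[-9.251 11.972 -4.112] [ 0.01  0.01 -0.  ] [0.532 0.042 0.161]
```

```bash
python3 -m jog '[255,-0.6,3,-3,0,0,0, 255,-1.5,4,-4.1,0,0,0, 255,-4,6.6,-4.1,0,0,0, 255,-6.5,9.2,-4.1,0,0,0, 255,-9.2,12,-4.1,0,0,0, 255,-9.2,12,-4.1,0,0,0, 255,-9.2,12,-4.1,0,0,0]'
python3 - <<'E'
from h import *
o,y=tam();c=Rn.from_euler('z',BYAW,degrees=True).as_matrix();print(y,"bin coords",(o-[*BIN,0])@c,get_state()["contact_force"])
d=wristcam();cv2.imwrite("pics/w9.png",d["color"])
e=get_image("side");crop(e,210,150,350,290,4.2,"s9.png")
E
```

```text
clock: 14.35
position: [0.531, 0.0435, 0.1584]
ee_rot: [0.316, 0.222, 0.672, -0.632]
contact_force: [-0.8, 0.9, -3.9]
width: 0.023
8.260176703618564 bin coords [0.023 0.023 0.083] [-0.841  0.892 -3.858]
```

View pics/s9.png

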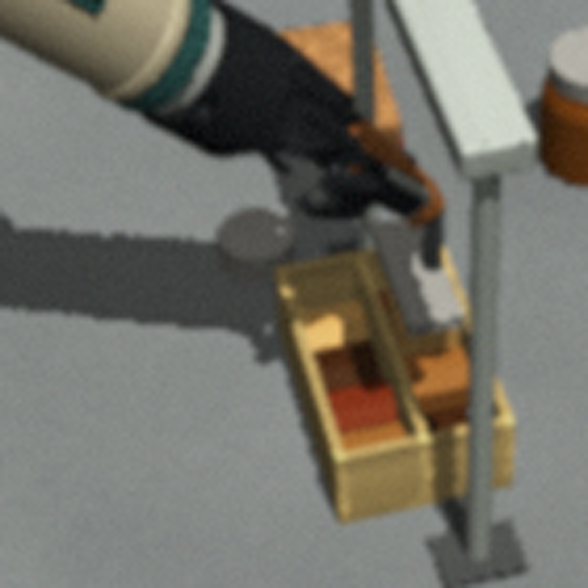

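View pics/w9.png

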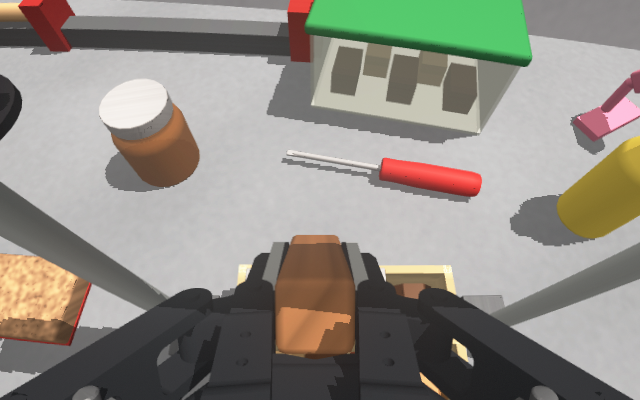

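```bash
python3 - <<'E'
from h import *
e=get_image("side")
P=onz(e,np.array([(412,334),(463,322)])/4.2+[210,150]-.38,.093)
c=Rn.from_euler('z',8.1,degrees=True).as_matrix()[:2,:2]
print((P[:,:2]-[.5155,.0169])@c,"expected x .006,.040; y -.022")
E
python3 -m jog '[255,0.4,0.5,0,0,0,0, 255,0.8,0.9,0,0,0,0, 255,1.2,1.3,0,0,0,0, 255,1.6,1.7,0,0,0,0, 255,1.9,2,0,0,0,0, 255,2.2,2.3,0,0,0,0]'
python3 - <<'E'
from h import *
o,y=tam();c=Rn.from_euler('z',BYAW,degrees=True).as_matrix();print(y,"bin coords",(o-[*BIN,0])@c,get_state()["contact_force"])
E
```

```text
[[ 0.005 -0.028]
 [ 0.036 -0.027]] expected x .006,.040; y -.022
clock: 15.25
position: [0.5315, 0.0413, 0.1281]
ee_rot: [0.316, 0.224, 0.67, -0.633]
contact_force: [0.6, 0.1, -3.0]
width: 0.023
8.017209697596188 bin coords [0.023 0.021 0.053] [ 0.571  0.143 -3.044]
```

```bash
python3 -m jog '[255,0.2,0.4,0,0,0,0, 255,0.5,0.7,0,0,0,0, 255,0.8,1,0,0,0,0, 255,1,1.2,0,0,0,0, 255,1.1,1.3,0,0,0,0, 255,1.1,1.3,0,0,0,0]'
python3 - <<'E'
from h import *
o,y=tam();c=Rn.from_euler('z',BYAW,degrees=True).as_matrix();print(y,"bin coords",(o-[*BIN,0])@c,get_state()["contact_force"])
E
```

```text
clock: 16.0
position: [0.5361, 0.0422, 0.115]
ee_rot: [0.319, 0.227, 0.67, -0.631]
contact_force: [-4.3, -1.4, 10.7]
width: 0.0229
8.060743765186825 bin coords [0.028 0.021 0.04 ] [-4.296 -1.405 10.654]
```

Down at 0.040 m, the level of flat tops, pressing with about 14 N. Raise and retract to look.

```bash
python3 -m jog '[255,0.3,0,0,0,0,0, 255,-1,-1.2,0,0,0,0, 255,-2.5,-2.7,0,0,0,0, 255,-3.6,-4,0,0,0,0, 255,-1,-7,0,0,0,0, 255,2.5,-11,0,0,0,0, 255,6,-15,0,0,0,0, 255,7.5,-17,0,0,0,0, 255,7.5,-17,0,0,0,0]'
python3 - <<'E'
from h import *
o,y=tam();c=Rn.from_euler('z',BYAW,degrees=True).as_matrix();print(y,"bin coords",(o-[*BIN,0])@c,get_state()["contact_force"])
d=wristcam();crop(d,180,85,420,265,3.3,"w10c.png")
e=get_image("side");crop(e,210,150,350,290,4.2,"s10.png")
E
```

```text
clock: 17.12
position: [0.3607, 0.0152, 0.1781]
ee_rot: [0.314, 0.227, 0.668, -0.635]
contact_force: [0.5, -0.4, -2.9]
width: 0.023
7.5338930288375785 bin coords [-0.149  0.019  0.103] [ 0.514 -0.369 -2.872]
```

View pics/w10c.png

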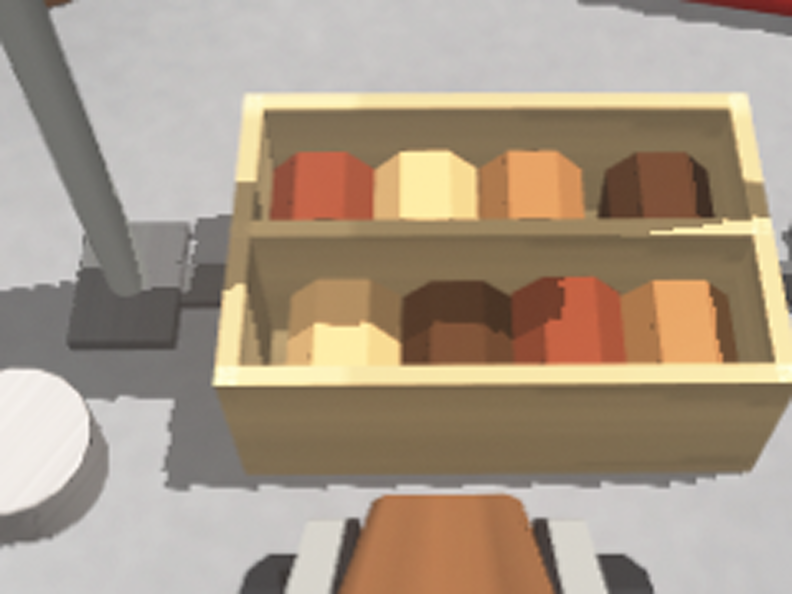

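View pics/s10.png

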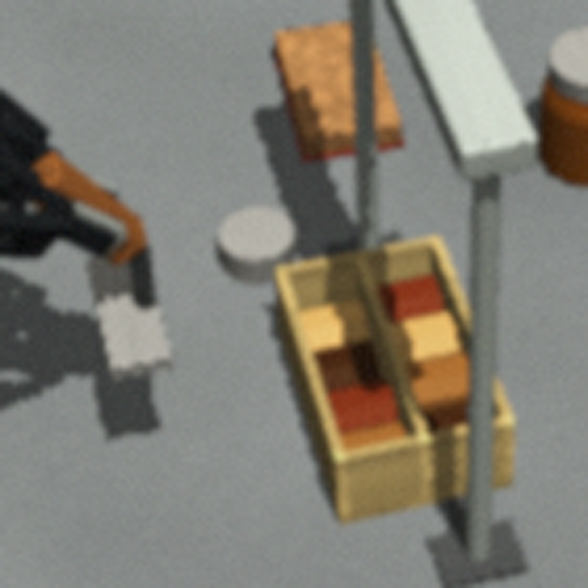

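All eight blocks are level in both cells. Returning the tamper to the mat.

```bash
python3 - <<'E'
from h import *
M=np.array([.462,-.3205])
print(*togo(-.105,0,.10,bin=M,byaw=-4));print(*togo(0,0,.05,bin=M,byaw=-4))
E
```

```text
[ 4.103 -3.482 32.545] [ 1.057  1.053 -0.004] [ 0.354 -0.313  0.175]
[ 0.399  7.329 34.705] [ 1.057  1.053 -0.004] [ 0.459 -0.32   0.125]
```

```bash
python3 -m jog '[255,0.7,-0.6,5,0.1,0.1,0, 255,1.3,-1.1,10.5,0.3,0.3,0, 255,2,-1.7,16,0.5,0.5,0, 255,2.7,-2.3,21.5,0.7,0.7,0, 255,3.4,-2.9,27,0.9,0.9,0, 255,4.1,-3.5,32,1.06,1.06,0, 255,2,-1.5,33.3,1.06,1.06,0, 255,-0.9,1.5,34,1.06,1.06,0, 255,-3.1,3.8,34.7,1.06,1.06,0, 255,-3.1,3.8,34.7,1.06,1.06,0, 255,-3.1,3.8,34.7,1.06,1.06,0]'
python3 - <<'E'
from h import *
M=np.array([.462,-.3205])
print(tam());print(*togo(0,0,.02,bin=M,byaw=-4),get_state()["contact_force"])
e=get_image("side");crop(e,200,250,360,400,4,"s11.png")
E
```

```text
clock: 18.6
position: [0.461, -0.3167, 0.1723]
ee_rot: [-0.25, -0.291, -0.645, 0.661]
contact_force: [-0.5, -0.7, -4.3]
width: 0.0234
(array([ 0.464, -0.317,  0.097]), np.float64(-3.584479355739239))
[5.598 5.332 0.376] [0.037 0.037 0.   ] [ 0.459 -0.32   0.095] [-0.459 -0.663 -4.262]
```

View pics/s11.png

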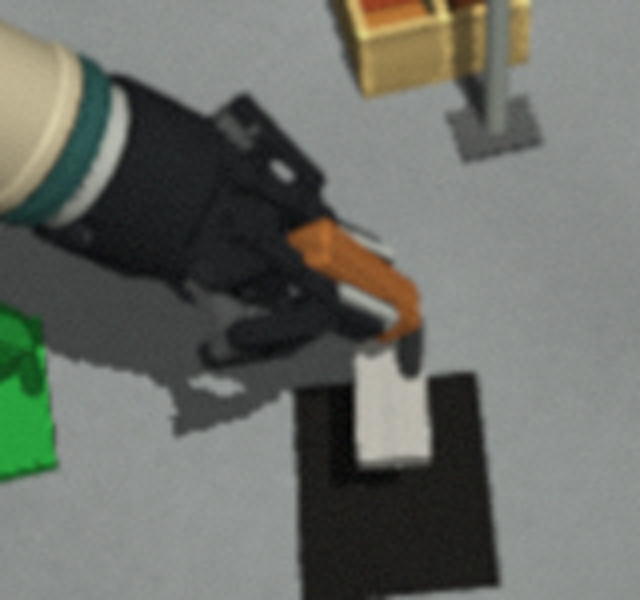

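```bash
python3 -m jog '[255,2,1.9,0.4,0,0,0, 255,4,3.8,0.4,0,0,0, 255,5.2,4.9,0.4,0,0,0, 255,5.6,5.3,0.4,0,0,0, 255,5.9,5.6,0.4,0,0,0, 255,6.2,5.9,0.4,0,0,0, 255,6.2,5.9,0.4,0,0,0]'
python3 - <<'E'
from h import *
print(tam(),get_state()["contact_force"])
E
```

```text
clock: 19.52
position: [0.4572, -0.3228, 0.0881]
ee_rot: [-0.249, -0.293, -0.643, 0.662]
contact_force: [0.2, 0.0, -2.9]
width: 0.0236
(array([ 0.46 , -0.323,  0.013]), np.float64(-3.8758846561159817)) [ 0.223  0.031 -2.877]
```

```bash
python3 -m jog '[255,0.25,0.3,0,0,0,0, 255,0.5,0.6,0,0,0,0, 255,0.6,0.7,0,0,0,0, 255,0.7,0.8,0,0,0,0, 255,0.7,0.8,0,0,0,0]'
python3 - <<'E'
from h import *
print(tam(),get_state()["contact_force"],get_state()["moment"])
e=get_image("side");crop(e,200,250,360,400,4,"s12.png")
E
```

```text
clock: 20.15
position: [0.4593, -0.3235, 0.0803]
ee_rot: [-0.251, -0.295, -0.642, 0.662]
contact_force: [-7.3, 1.4, 14.8]
width: 0.023
(array([ 0.462, -0.324,  0.005]), np.float64(-3.8916147063108055)) [-7.27   1.369 14.827] [ 0.172 -0.137  0.144]
```

View pics/s12.png

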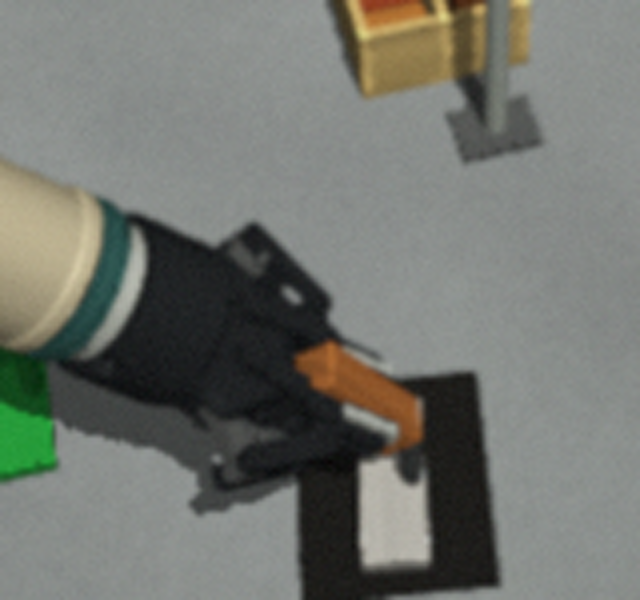

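The foot stands on the mat at z 0.005. Relax the press, open, and back out along the fingers.

```bash
python3 -m jog '[255,-0.2,-0.2,0,0,0,0, 255,-0.2,-0.2,0,0,0,0, 0,-0.2,-0.2,0,0,0,0, 0,-0.2,-0.2,0,0,0,0, 0,-0.2,-0.2,0,0,0,0, 0,-0.2,-0.2,0,0,0,0, 0,-0.2,-0.2,0,0,0,0, 0,-0.2,-0.2,0,0,0,0]'
python3 -m jog '[0,0,-1,0,0,0,0, 0,0,-3,0,0,0,0, 0,0,-5.5,0,0,0,0, 0,0,-8.5,0,0,0,0, 0,0,-12,0,0,0,0, 0,0,-15,0,0,0,0, 0,0,-15,0,0,0,0]'
python3 - <<'E'
from h import *
d=wristcam();crop(d,225,160,415,310,4,"w13.png")
e=get_image("side");crop(e,200,180,360,400,2.7,"s13.png")
E
```

```text
clock: 21.2
position: [0.4579, -0.3226, 0.0802]
ee_rot: [-0.249, -0.293, -0.644, 0.662]
contact_force: [0.1, 0.2, 0.3]
width: 0.0853
clock: 22.08
position: [0.3509, -0.3166, 0.1877]
ee_rot: [-0.248, -0.293, -0.642, 0.664]
contact_force: [-0.6, -0.4, 0.5]
width: 0.0855
```

View pics/w13.png

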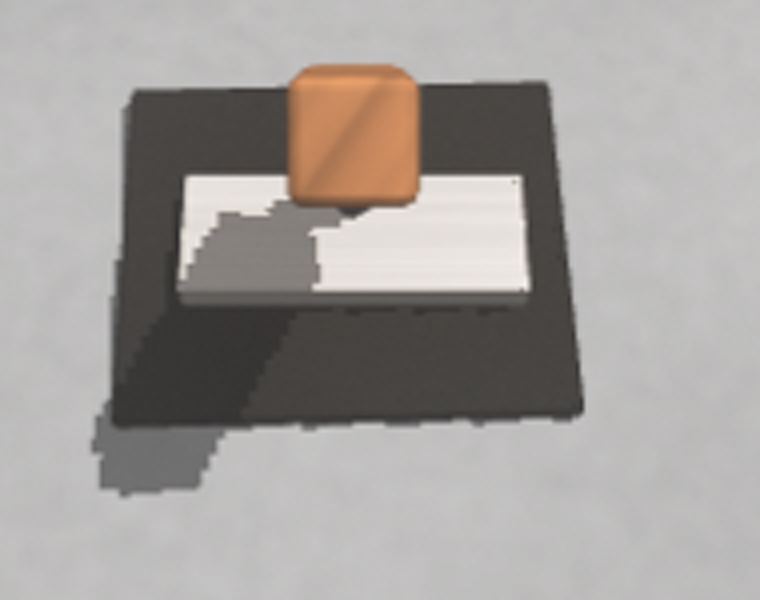

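View pics/s13.png

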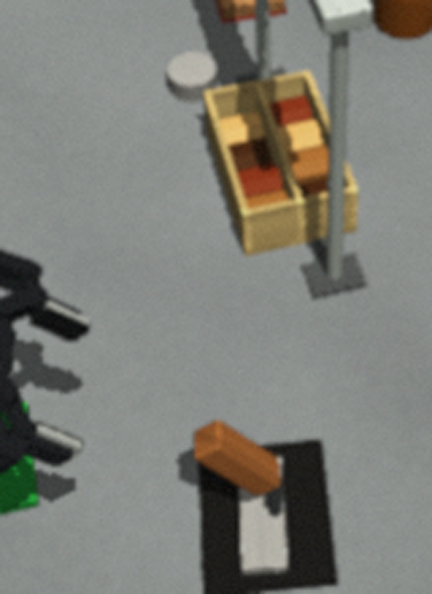

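```bash
python3 - <<'E'
from h import *
d=wristcam();C=lambda L:np.array(L,float)/4+[225,160]-.37
f=onz(d,C([(184,175),(522,175),(530,291),(178,291)]),.015);m=onz(d,C([(134,90),(548,83),(583,411),(112,425)]),.005)
print(f.mean(0),m.mean(0))
print([np.linalg.norm(f[(i+1)%4]-f[i]) for i in range(4)])
a=cv2.imread("pics/top0.png");t=get_image("top")["color"]
df=(cv2.absdiff(a,t).max(2)>60).astype(np.uint8)
cv2.imwrite("pics/top_end.png",t)
for n,(x0,y0,x1,y1) in dict(sander=(208,192,256,226),tin=(264,218,290,240),jar=(240,145,270,176),driver=(288,150,355,168),glue=(370,145,400,175),pink=(384,112,416,138)).items(): print(n,df[y0:y1,x0:x1].sum())
print(get_state()["qd"].round(3),get_state()["contact_force"])
E
```

```text
[ 0.46  -0.321  0.015] [ 0.462 -0.319  0.005]
[np.float64(0.0896123530783038), np.float64(0.03355740361926035), np.float64(0.08916335057634266), np.float64(0.03356766138381835)]
sander 0
tin 0
jar 0
driver 0
glue 0
pink 0
[0.008 0.011 0.    0.001 0.003 0.001] [0.002 0.703 0.063]
```

The tamper is 2 mm from the mat's centre and stands flat: the foot measures 90 x 34 at its standing height. The bystanders haven't moved.

```bash
python3 -c "
from rig import sign_off;print(sign_off())"
```

```text
the job is handed in; nothing more can be done
None
```

I pressed both raised blocks down with the tamper, then stood it back on its mat, released it and handed the job in at about 22 s. `sign_off` gives no verdict, so this rests on my own checks.

**How it was done:** I took the tamper by its grip, with the gripper leaning 45° instead of the suggested 35° for more room under the lamp. Each press went down until the foot was 40 mm above the table, the height of flat block tops, with about 10 N on the near cell and 14 N on the far one.

**Last checks:**
- **Blocks:** in the wrist and side pictures all eight tops look level in both cells. The near cell's red block, the one pressed down, looked perhaps 0.5–1 mm high, well within the ±4 mm allowed.
- **Tamper:** it is about 2 mm from the mat's centre along each axis. Its foot measures about 90 x 34 mm at standing height, so it sits flat.
- **Bystanders:** the sander, glue, jar, driver and tin show no change in the top view.

**What disagreed or went wrong:**
- **Camera offset:** the side and top cameras differed by about 3 mm in y. I used the wrist camera to settle positions.
- **Joint 6:** my first wrist orientation put joint 6 at its limit. It read -2.704, against a stated -2.7, so I switched to the half-turn grasp.

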